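Slide the black product round the corner to the photo spot

ROBOT

A 7-joint arm with a two-finger parallel gripper is mounted at the origin on the work surface. World frame = base frame: x ahead of the robot, y to its left, z up, the work surface at z = 0. Lengths are in m, angles in degrees, forces in N, time in s.
With the tool pointing down it reaches from about 0.425 to 0.875 m from the base axis. Payload 4.7 kg.
Tool frame: the origin (TCP) lies on the centre line of the jaws, within the pads' length; the fingertips stand 11 mm ahead of it and the grasp point (between the pads) lies 8 mm behind it (finger_overhang is the x of the fingertips in the tool frame, in m); x points along the fingers, z is the direction in which the jaws open and shut, and the axes are right-handed (so a half turn about x gives the same grasp; the last joint's range is limited). The gripper opens to 87 mm and grips with 3 to 60 N. Pads are 19 mm wide; open, the fingers measure 117 mm over their backs; the gripper's body (75 mm by 190 mm) begins 51 mm behind the grasp point.
Start: joints at [0.808, 18.392, -4.016, 83.108, 1.295, 78.541, -3.26], TCP at [0.65, -0, 0.234] pointing down, gripper open.
Joint ranges: [-163.93, 163.93], [-17.29, 119.83], [-79.2, 71.16], [3.27, 140.29], [-89.18, 269.18], [5.43, 117.66], [-154.24, 154.24]. Speed limits (degrees/s): [147.25, 147.25, 180, 180, 180, 180, 180].

INTERFACE

Orientations are given as [roll, pitch, yaw] about the fixed x, y, z axes, in that order (R = Rz(yaw) Ry(pitch) Rx(roll)).
In Python, from cell import get_obs, read_camera, sign_off, cut_out, finger_overhang gives the robot as it stands.
- The arm moves only by the tool servo_tool, never from a script. Its argument "rows" is one flat list of numbers, 5 for each row, row after row: the shift along the world's x, y, z in mm, then the turn about the world's z in degrees, then the closure, from 0 (fully open) to 1 (shut). A call has 1 to 10 rows; each row is the pose to reach, as a shift and turn from the pose commanded when the call began; what a row does not reach only later rows make up. A row lasts 1/12 s, in which the tool goes at most 41.7 mm and 7.16 degrees, less where a joint would pass 70% of its speed; a pose out of reach is approached as far as the arm can. A call with a gripper value outside its range is refused whole. The fingers move at their own pace and stop on an object; "force" is the grip in N (left out, the last holds). Time passes only in rows, so rows that repeat a pose let the fingers close. It gives the time, the measured TCP pose, the force and the opening at its end, in the units of the state.
- get_obs(): the state, without advancing time (a new reading comes with each control period).
- read_camera(name): name is "scene" or "side" or "wrist"; returns a dict with "frame" (480x640x3 uint8, blue, green, red), "range_z" (480x640 float32, m along the optical axis (not along the pixel's ray), 0 where there is no reading), "intrinsics" (3x3 intrinsics, pixels), "k1" (the pictures are not rectified: a ray, as slopes to the right and down, at radius r is drawn at 1 + k1 r^2 times it, then the intrinsics apply), "cam_to_world" (4x4, takes a point from camera to world coordinates); the wrist camera has in their place "tool_from_camera" (4x4, takes a point from camera to tool coordinates, whose origin is the TCP and whose axes are the tool frame's). Camera axes: x right, y down, z forward; pixel columns grow to the right and rows downward; lengths in m; the calibration is good to about 2 mm. A picture is of the moment at which its call begins: read the wrist's pose just before it.
- sign_off(): hands the job in, once; it reports no verdict.
Trained networks look in a picture, given as the dict that the camera call returned (one of the last four; its "shot" number tells which), for a name from the list of things; names that differ only in an ending like _2 or _b are one class to them, and where a whole thing is asked for, a point or a joint stands for the part that bears it (a point fixed in the world has none). Each returns a list of dicts, best first, with "score" (0 to 1); they miss things now and then, are a little off and sometimes report something else, mostly with a low value. They report only what shows in the picture. A call takes as long as a camera call.
- cut_out(name, picture): "pixels" (480x640 bool, what is visible of it) and "extent" ([centre column, centre row, width, height] in pixels, round what is visible of it).
The state is a dict: "time_s": time; "qpos": joint angles; "joint_velocities": joint speeds; "effort": joint torques, N m; "tool_pos": TCP position; "tool_rot": TCP orientation; "force": force on the tool from outside, world axes, zero at the start; "wrist_torque": the same for the moment, N m; "grip_width": finger opening in m.
Only numpy, scipy, OpenCV 4.12 (cv2) and the standard library are available. Lean on these libraries where they do the work, as an engineer would, in place of code of your own. Each camera call takes 0.05 s, during which the arm holds its last target.

TASK

On the two-lane product slide of this photo table, push the round blue carrier that bears the black case along its own lane, round the curved corner, until it is fully home against the stop at the closed end of that lane. Keep it down between the rails all the way, and leave the carrier with the white case where it stands.

Things in the scene. Friction and masses are not known exactly. Their poses are not given: they have to be found in the camera images.
- carrier_black: Loose blue disc, 50 mm diameter, 34 mm high, 0.1 to 0.2 kg, with a black case 26 x 38 x 18 mm fixed centrally on top (52 mm high in all). Origin: centre of the underside; z up. It stands on the slide's plate on the centre line of one cross lane, left or right by chance, 120 to 170 mm from the slide's origin along the slide's y (turn about z: any). Friction on slide about 0.25.
- carrier_white: The same blue disc with a white case; it starts in the other cross lane and must stay there.
- track: Fixed slide: grey plate 235 x 430 mm (x, y), 6 thick, origin under its centre, x away from the stops. Rails 6 thick, tops 18 mm above the table, form two mirrored open-topped lanes 60 mm wide. Centre line, mm in this frame, + left, - right: mouth (70, +/-205), straight to (70, +/-98), quarter circle of radius 65 about (5, +/-98) to (5, +/-33), straight along -x to the stop's face at x -95.
- spots (a point): Point on the slide's plate midway between the two yellow spots at the closed lane ends, 70 mm from the slide's origin towards -x, axes as the slide's. The spots' centres are 33 mm to its left and right (y); a carrier touching the stop stands centred on its spot.

How it is judged (in metres and radians):
On the way:
1. the black-case carrier is in the curved corner of a lane, down on the plate (x of carrier_black in the frame of track between 0.012 and 0.068 m and y of carrier_black in the frame of track between -0.096 and 0.096 m and z of carrier_black in the frame of track below 0.012 m), for 0.05 s.
At the end, for the whole second after the job is handed in: The black-case carrier stands upright and at rest on the plate at the closed end of its lane, within 15 mm of touching the stop, between the rails; the white-case carrier is within 15 mm of where it started (x of carrier_black in the frame of track between -0.078 and -0.055 m and y of carrier_black in the frame of track between -0.043 and 0.043 m and (y of carrier_black in the frame of track above 0.023 m or y of carrier_black in the frame of track below -0.023 m) and z of carrier_black in the frame of track between 0.001 and 0.01 m and angle between carrier_black's own z axis and vertical below 0.1 rad and linear speed of carrier_black below 0.01 m/s and distance of carrier_white from where it was at the start of the episode below 0.015 m).
It fails at once if the black-case carrier is lifted more than 12 mm off the plate, out of the rails (z of carrier_black in the frame of track above 0.018 m).
It fails at once if the black-case carrier is tipped by more than 25 degrees (angle between carrier_black's own z axis and vertical above 0.44 rad).
It fails at once if the white-case carrier is moved more than 15 mm (distance of carrier_white from where it was at the start of the episode above 0.015 m).
It also fails if it takes over 40 s, if anything falls off the work surface, if the arm or the gripper's body presses on something with over 40 N, if the wrist force passes 120 N, or if a joint passes its speed limit or range.

## Working session

There is one attempt and no reset: what is moved stays moved. The work goes in short steps, Python scripts to look and compute and a tool call to move; the robot and the scene stay as the last step left them, time stands still between calls to the robot, and variables do not carry over. Pictures are saved under pics/ and viewed, and the job is handed in when it is done.

Besides the shell and the picture viewer there is one more tool, called as name(argument=value, ...) on one line, values as JSON. servo_tool: Moves the arm, as the interface text tells. Its arguments: {"type":"object","properties":{"rows":{"type":"array"},"force":{"type":"number"}},"required":["rows"]}

```bash
mkdir -p pics; ls
cat > h.py <<'E'
import numpy as np,cv2
from cell import *
def pts(p,mask,T=None):
    K=p["intrinsics"];v,u=np.nonzero(mask&(p["range_z"]>0));z=p["range_z"][v,u]
    xy=np.stack([(u-K[0,2])/K[0,0],(v-K[1,2])/K[1,1]],1);s=xy.copy()
    for _ in range(8): s=xy/(1+p["k1"]*(s**2).sum(1,keepdims=True))
    P=np.c_[s*z[:,None],z]; T=p["cam_to_world"] if T is None else T
    return P@T[:3,:3].T+T[:3,3]
E
python3 - <<'E'
from h import *
print(get_obs())
for n in ["scene","side"]:
    p=read_camera(n);cv2.imwrite(f"pics/{n}0.png",p["frame"])
    print(n,p["cam_to_world"].round(3).tolist())
    for t in ["carrier_black","carrier_white","track"]:
        for r in cut_out(t,p)[:2]:
            P=pts(p,r["pixels"]); print(t,round(r["score"],2),np.round(r["extent"]),P.mean(0).round(3),P.min(0).round(3),P.max(0).round(3))
E
```

```text
pics
{'time_s': 0.0, 'qpos': array([ 0.80885408, 18.43895692, -4.01578078, 83.1742535 ,  1.29419018,
       78.54208622, -3.2608265 ]), 'joint_velocities': array([-0.08949286,  0.05066139,  0.02609541,  0.04291529, -0.16207182,
       -0.0730446 , -0.02878067]), 'effort': array([-2.58547143e-04, -4.91284704e+01, -4.03903294e-01, -3.12526345e+01,
       -6.40594075e-02,  4.37659642e-02,  1.61017233e-04]), 'tool_pos': array([ 6.49463222e-01, -5.38630658e-05,  2.32468385e-01]), 'tool_rot': array([-177.43328176,   89.88979348, -177.43315213]), 'force': array([-0.01175791,  0.83906056, -0.40589216]), 'wrist_torque': array([ 0.01142172, -0.02336792,  0.00179696]), 'grip_width': 0.0870557231758649}
scene [[0.407, 0.706, -0.579, 0.957], [0.913, -0.315, 0.259, -0.165], [0.001, -0.634, -0.773, 0.603], [0.0, 0.0, 0.0, 1.0]]
carrier_black 0.47 [238. 286. 369. 251.] [ 0.514 -0.103  0.008] [ 0.374 -0.298 -0.002] [0.703 0.143 0.225]
carrier_white 0.78 [348. 256.  44.  54.] [0.575 0.05  0.04 ] [ 0.54  -0.037  0.005] [0.736 0.08  0.294]
track 0.73 [237. 284. 375. 258.] [ 0.515 -0.103  0.009] [ 0.37  -0.299 -0.002] [0.738 0.147 0.325]
side [[-0.73, -0.513, 0.452, 0.274], [-0.683, 0.559, -0.47, 0.324], [-0.011, -0.652, -0.758, 0.55], [0.0, 0.0, 0.0, 1.0]]
carrier_black 0.84 [415. 171.  36.  39.] [ 0.57  -0.2    0.038] [ 0.55  -0.231  0.005] [ 0.599 -0.185  0.061]
carrier_white 0.71 [308. 275.  38.  43.] [0.553 0.069 0.04 ] [0.536 0.038 0.004] [0.592 0.086 0.06 ]
track 0.63 [390. 284. 289. 251.] [ 0.482 -0.04   0.007] [ 0.372 -0.297 -0.002] [0.622 0.144 0.039]
```

View pics/scene0.png

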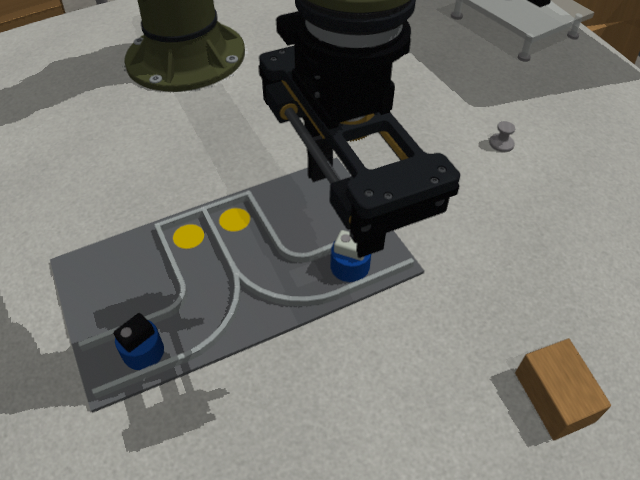

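View pics/side0.png

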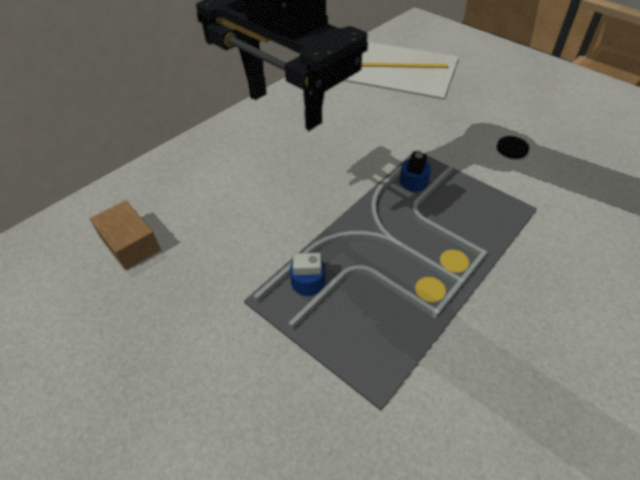

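The black carrier is at about (140,345) in the scene view, in the right lane. White is at about (350,258), partly under the gripper. The yellow spots are at (188,237) and (235,219). Next I'll fit the slide's pose.

```bash
cat >> h.py <<'E'
def proj(p,X):
    T=np.linalg.inv(p["cam_to_world"]);c=X@T[:3,:3].T+T[:3,3]
    K=p["intrinsics"];return cv2.projectPoints(c.reshape(-1,1,3),np.zeros(3),np.zeros(3),K,np.array([p["k1"],0,0,0.]))[0].reshape(-1,2)
E
python3 - <<'E'
from h import *
from scipy.spatial.transform import Rotation as R
o=get_obs();print("tool z",R.from_euler("xyz",o["tool_rot"],degrees=True).as_matrix()[:,2].round(3))
for n in ["scene","side"]:
    p=read_camera(n);f=p["frame"]
    ex=cv2.cvtColor(f,cv2.COLOR_BGR2HSV)
    y=(cv2.inRange(ex,(20,150,120),(35,255,255))>0)
    N,L,st,_=cv2.connectedComponentsWithStats(y.astype(np.uint8))
    sp=[]
    for i in range(1,N):
        if st[i,4]>300:
            P=pts(p,L==i)
            if abs(P[:,2].mean())<.02: c,(w,h),a=cv2.minAreaRect((P[:,:2]*1000).astype(np.float32));sp.append(np.r_[c]);print(n,"spot",c,w,h,P[:,2].mean())
    if len(sp)==2:
        sp=sorted(sp,key=lambda a:-a[1]);d=sp[0]-sp[1];print("sep",np.linalg.norm(d),"yaw",np.degrees(np.arctan2(-d[0],d[1])), "mid",(sp[0]+sp[1])/2)
        yy=d/np.linalg.norm(d);xx=np.array([yy[1],-yy[0]]);print("origin",(sp[0]+sp[1])/2+70*xx)
    al=pts(p,np.ones((480,640),bool)); g=f.reshape(-1,3)[(p["range_z"]>0).ravel()]
    b=(g[:,0]>1.8*g[:,2]+20)&(al[:,2]>.028)&(al[:,2]<.04)&(al[:,0]<.75)
    Q=al[b]
    for s in (1,-1):
        q=Q[np.sign(Q[:,1])==s]
        if len(q)>10: c,r=cv2.minEnclosingCircle((q[:,:2]*1000).astype(np.float32));print("disc",s,c,r,len(q))
    r=cut_out("track",p)[0]; P=pts(p,r["pixels"]);P=P[(P[:,2]>-.004)&(P[:,2]<.025)&(abs(P[:,0]-.5)<.14)]
    print("rect",cv2.minAreaRect((P[:,:2]*1000).astype(np.float32)))
E
```

```text
tool z [ 1.  0. -0.]
scene spot (427.93414306640625, -46.730045318603516) 41.104251861572266 42.23235321044922 0.006554264380368397
scene spot (432.82855224609375, -112.62484741210938) 41.86458206176758 41.25429153442383 0.006914342520933045
sep 66.07632090363774 yaw 4.247906927531782 mid [430.38134766 -79.67744637]
origin [500.18905007 -74.49240219]
disc 1 (568.40234375, 57.74859619140625) 24.037322998046875 271
disc -1 (580.1644897460938, -211.55047607421875) 24.94277572631836 381
rect ((497.6870422363281, -76.16828918457031), (244.9287567138672, 435.4874572753906), 2.6518442630767822)
side spot (431.34466552734375, -112.63751220703125) 38.10062789916992 38.83245086669922 0.005772493566636169
side spot (428.25830078125, -46.46187210083008) 39.466339111328125 38.83652877807617 0.005832622395455229
sep 66.24757347111961 yaw 2.6702820467822517 mid [429.80148315 -79.54969215]
origin [499.72547531 -76.28850807]
disc 1 (559.31982421875, 63.681888580322266) 23.734298706054688 327
disc -1 (574.444091796875, -209.1884307861328) 24.682878494262695 280
rect ((501.4468994140625, -80.66685485839844), (240.0203399658203, 440.9250793457031), 2.765247106552124)
```

```bash
cat >> h.py <<'E'
TH=np.radians(3.3);O=np.array([500,-76.2])
def t2w(q): 
    c,s=np.cos(TH),np.sin(TH);return np.asarray(q)@np.array([[c,s],[-s,c]])+O
def w2t(q):
    c,s=np.cos(TH),np.sin(TH);return (np.asarray(q)-O)@np.array([[c,-s],[s,c]])
E
python3 - <<'E'
from h import *
a=np.radians(np.arange(0,91,5))
def lane(s,w):
    return np.r_[[[70+w,s*205]],np.c_[5+(65+w)*np.cos(a),s*(98-(65+w)*np.sin(a))],[[-95,s*(33-w)]]]
for n in ["scene","side"]:
    p=read_camera(n);f=cv2.resize(p["frame"],None,fx=2,fy=2)
    def dr(q,z,c):
        w=t2w(q);cv2.polylines(f,[np.int32(2*proj(p,np.c_[w/1000,np.full(len(w),z)])+.5)],False,c,1)
    dr([[x,y] for x,y in [(117.5,215),(117.5,-215),(-117.5,-215),(-117.5,215),(117.5,215)]],.006,(0,0,255))
    for s in (1,-1):
        for w in (-30,30): dr(lane(s,w),.018,(0,255,0))
    cv2.imwrite(f"pics/{n}1.png",f[300:900,50:850] if n=="scene" else f[230:830,450:1100])
print(w2t([[577,-210],[564,61]]))
P=np.array([[70,-138],[70,-98],[5,-33],[-70,-33]]);print(t2w(P).round(1))
E
```

```text
[[  69.17025307 -138.01056514]
 [  71.79166076  133.28839951]]
[[ 577.8 -209.9]
 [ 575.5 -170. ]
 [ 506.9 -108.9]
 [ 432.  -113.2]]
```

View pics/scene1.png

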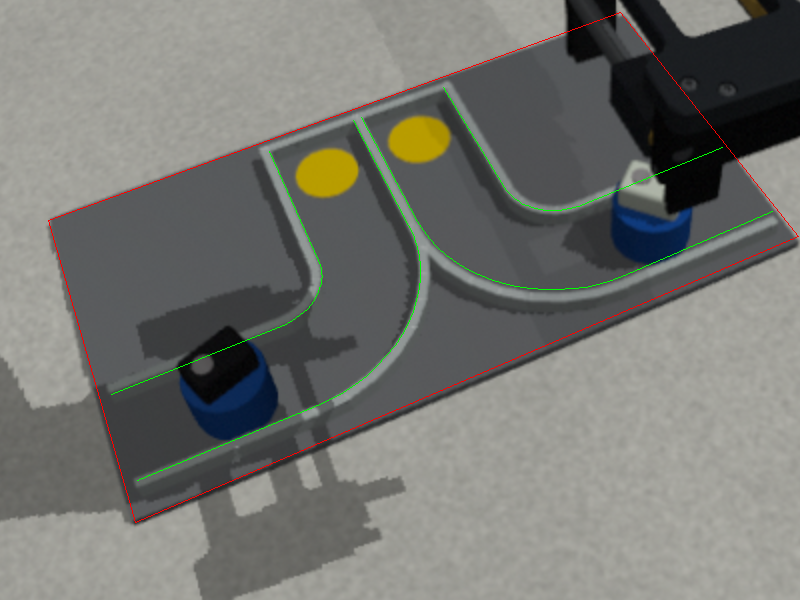

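View pics/side1.png

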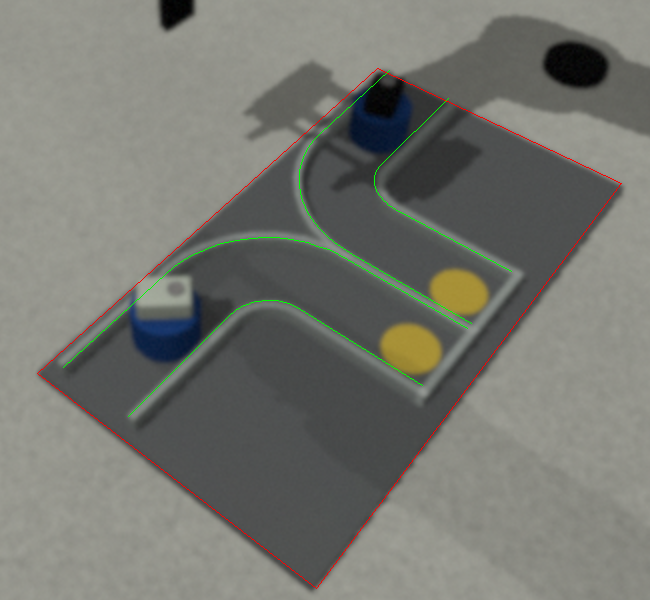

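The model lines up with both pictures. My plan is to straddle the disc above the rails with the jaws along the lane, loosely caging it, then push it round while turning with the lane.

servo_tool(rows=[-5,-20,0,-7,0,-13,-42,0,-14,0,-22,-65,-10,-21,0,-30,-90,-20,-28,0,-40,-115,-30,-35,0,-48,-140,-40,-42,0,-56,-165,-50,-49,0,-64,-185,-60,-56,0,-70,-200,-70,-63,0,-72,-210,-80,-70,0])

```text
time_s: 1.53
tool_pos: [0.5766, -0.2129, 0.1534]
tool_rot: [-30.5, 89.9, -101.1]
force: [-0.1, 0.1, 0.4]
grip_width: 0.087
```

servo_tool(rows=[0,0,-10,-7,0,0,0,-20,-14,0,0,0,-30,-16.7,0,0,0,-40,-16.7,0,0,0,-50,-16.7,0,0,0,-50,-16.7,0,0,0,-50,-16.7,0])

```text
time_s: 2.12
tool_pos: [0.5776, -0.2097, 0.1029]
tool_rot: [-106.6, 89.9, 166.7]
force: [0.9, -0.4, 0.7]
grip_width: 0.0867
```

Run:
```python
from h import *
from scipy.spatial.transform import Rotation as R
o=get_obs();M=R.from_euler("xyz",o["tool_rot"],degrees=True).as_matrix();print(o["time_s"],o["tool_pos"],M.round(3).tolist(),o["force"],o["qpos"])
p=read_camera("wrist");T=np.eye(4);T[:3,:3]=M;T[:3,3]=o["tool_pos"];T=T@p["tool_from_camera"]
cv2.imwrite("pics/w2.png",p["frame"])
al=pts(p,np.ones((480,640),bool),T);g=p["frame"].reshape(-1,3)[(p["range_z"]>0).ravel()]
b=(g[:,0]>1.8*g[:,2]+20)&(al[:,2]>.028)&(al[:,2]<.04)
Q=al[b];
if len(Q)>9: print(cv2.minEnclosingCircle((Q[:,:2]*1000).astype(np.float32)),len(Q),Q.mean(0))
```

```text
2.1167 [ 0.57761386 -0.20974819  0.10292465] [[-0.001, 0.998, 0.059], [0.0, 0.059, -0.998], [-1.0, -0.001, -0.0]] [ 0.88370356 -0.42100213  0.71579014] [  7.02193552  19.60343458  12.64467031  97.5908221   -4.70227678
  63.40457856 -65.56094756]
((578.8980712890625, -211.12278747558594), 24.955995559692383) 1054 [ 0.59066366 -0.21011961  0.0381697 ]
```

View pics/w2.png

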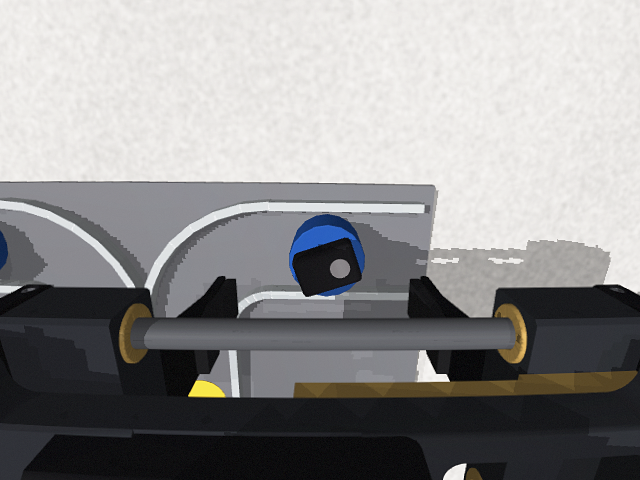

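The wrist view shows the disc centred between the open jaws at about (327,255), measured at (579,-211). I'm moving down beside it and narrowing the jaws to a loose cage.

servo_tool(rows=[0,0,-15,0,0,0,0,-30,0,0,0,0,-45,0,0,0,0,-60,0,0,0,0,-69,0,0,0,0,-69,0,0,0,0,-69,0,0.38,0,0,-69,0,0.38,0,0,-69,0,0.38,0,0,-69,0,0.38], force=5)

```text
time_s: 3.0
tool_pos: [0.5788, -0.2103, 0.0357]
tool_rot: [70.3, 89.9, -16.4]
force: [-0.2, 0.4, 0.2]
grip_width: 0.0678
```

Run:
```python
from h import *
# waypoints: track path, carrier centre = tool centre; world coords and jaw turn
pos0=t2w([70,-138])
L=[(70,-138,0),(70,-118,0),(70,-98,0)]
for d in range(10,91,10):
    a=np.radians(d);L.append((5+65*np.cos(a),-98+65*np.sin(a),d))
for x in (-15,-35,-55,-70,-76): L.append((x,-33,90))
for l in L: print(np.round(l,0),t2w(l[:2]).round(1),(t2w(l[:2])-[578,-210]).round(1))
```

```text
[  70 -138    0] [ 577.8 -209.9] [-0.2  0.1]
[  70 -118    0] [ 576.7 -190. ] [-1.3 20. ]
[ 70 -98   0] [ 575.5 -170. ] [-2.5 40. ]
[ 69. -87.  10.] [ 573.9 -158.8] [-4.1 51.2]
[ 66. -76.  20.] [ 570.3 -148. ] [-7.7 62. ]
[ 61. -66.  30.] [ 565.  -138.1] [-13.   71.9]
[ 55. -56.  40.] [ 557.9 -129.2] [-20.1  80.8]
[ 47. -48.  50.] [ 549.5 -121.6] [-28.5  88.4]
[ 38. -42.  60.] [ 539.8 -115.7] [-38.2  94.3]
[ 27. -37.  70.] [ 529.3 -111.5] [-48.7  98.5]
[ 16. -34.  80.] [ 518.2 -109.2] [-59.8 100.8]
[  5. -33.  90.] [ 506.9 -108.9] [-71.1 101.1]
[-15 -33  90] [ 486.9 -110. ] [-91.1 100. ]
[-35 -33  90] [ 467.  -111.2] [-111.    98.8]
[-55 -33  90] [ 447.  -112.3] [-131.    97.7]
[-70 -33  90] [ 432.  -113.2] [-146.    96.8]
[-76 -33  90] [ 426.  -113.5] [-152.    96.5]
```

servo_tool(rows=[0,0,0,0,0.38,0,0,0,0,0.38,0,0,0,0,0.38,0,5,0,0,0.38,-0.6,10,0,0,0.38,-1,16,0,0,0.38,-1.4,22,0,0,0.38,-1.8,28,0,0,0.38,-2.2,34,0,0,0.38,-2.5,40,0,0,0.38])

```text
time_s: 3.83
tool_pos: [0.5755, -0.1691, 0.0346]
tool_rot: [-116.4, 90.0, 156.9]
force: [0.3, -0.6, -0.5]
grip_width: 0.0537
```

Run:
```python
from h import *
p=read_camera("side");cv2.imwrite("pics/s3.png",cv2.resize(p["frame"][100:400,200:600],None,fx=2,fy=2))
for r in cut_out("carrier_black",p)[:1]:print(r["score"],pts(p,r["pixels"]).mean(0))
p=read_camera("scene");cv2.imwrite("pics/c3.png",cv2.resize(p["frame"][150:450,20:420],None,fx=2,fy=2))
```

```text
0.89 [ 0.55672968 -0.15995286  0.03066592]
```

View pics/s3.png

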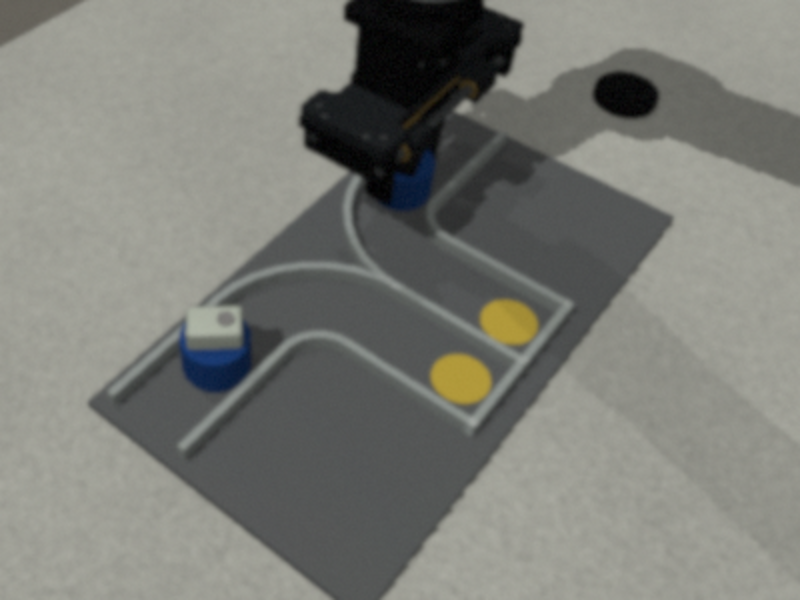

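View pics/c3.png

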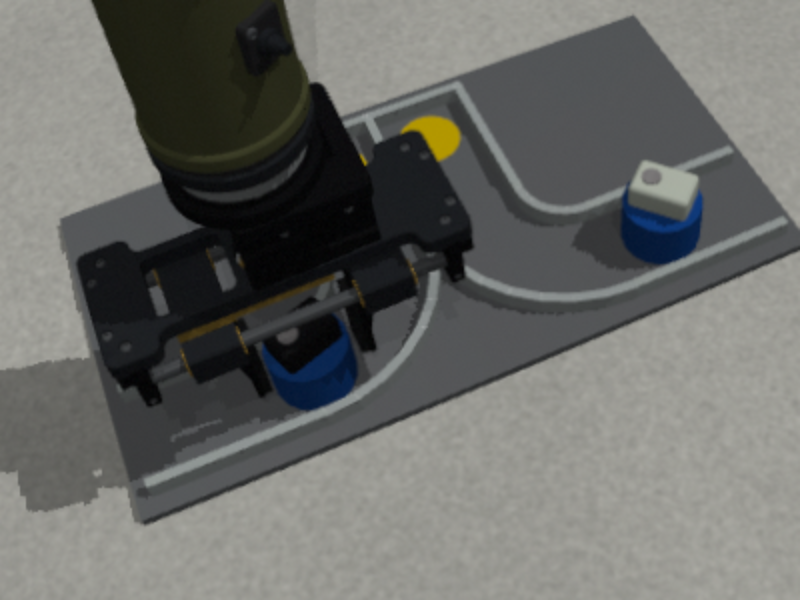

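Caged and sliding: the disc is at about (310,370) in the enlarged scene view and is moving with the jaws. Now the first half of the curve.

servo_tool(rows=[-0.6,5.6,0,5,0.38,-1.6,11.2,0,10,0.38,-3.2,16.7,0,15,0.38,-5.2,22,0,20,0.38,-7.6,27.1,0,25,0.38,-10.5,31.9,0,30,0.38,-13.8,36.5,0,35,0.38,-17.6,40.8,0,40,0.38,-21.6,44.8,0,45,0.38,-26,48.4,0,50,0.38])

```text
time_s: 4.82
tool_pos: [0.5495, -0.122, 0.0346]
tool_rot: [-13.0, 90.0, -49.5]
force: [0.5, 0.1, -0.3]
grip_width: 0.0538
```

Run:
```python
from h import *
p=read_camera("side");cv2.imwrite("pics/s4.png",cv2.resize(p["frame"][100:400,200:600],None,fx=2,fy=2))
p=read_camera("scene");cv2.imwrite("pics/c4.png",cv2.resize(p["frame"][150:450,20:420],None,fx=2,fy=2))
```

```text
(no output)
```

View pics/s4.png

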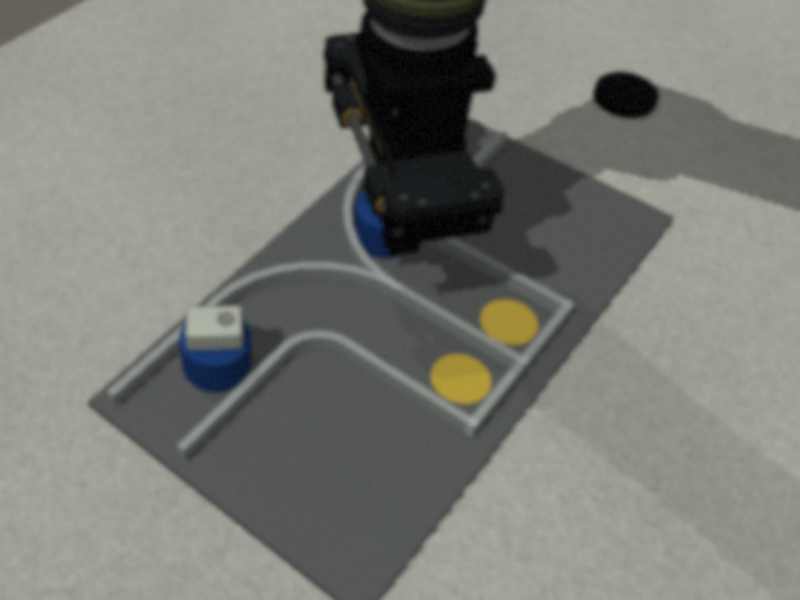

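View pics/c4.png

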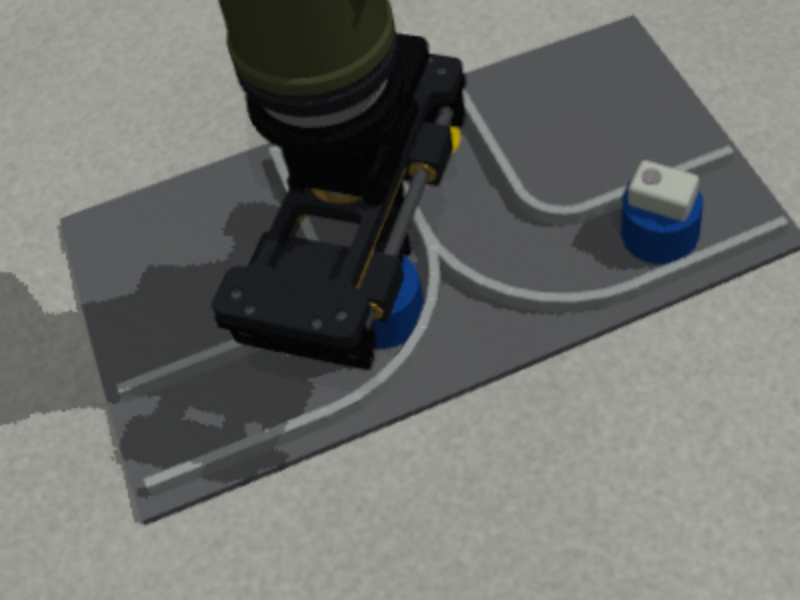

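The disc is in mid-curve, against the outer rail and down on the plate, and white hasn't moved. Carrying on.

servo_tool(rows=[-4.7,3.2,0,5,0.38,-9.7,5.9,0,10,0.38,-14.9,8.2,0,15,0.38,-20.2,10.1,0,20,0.38,-25.7,11.5,0,25,0.38,-31.3,12.4,0,30,0.38,-37,12.8,0,35,0.38,-42.6,12.7,0,40,0.38,-50,12.3,0,40,0.38,-57,11.9,0,40,0.38])

```text
time_s: 5.75
tool_pos: [0.4924, -0.1102, 0.0347]
tool_rot: [-15.0, 90.0, -12.0]
force: [0.1, -0.2, 0.0]
grip_width: 0.0539
```

Run:
```python
from h import *
print(get_obs()["qpos"])
p=read_camera("scene");cv2.imwrite("pics/c5.png",cv2.resize(p["frame"][150:450,20:420],None,fx=2,fy=2))
```

```text
[ 13.25447943  12.23581704  -3.97565719 115.54658824   1.06736763
  52.2159295   11.74455489]
```

View pics/c5.png

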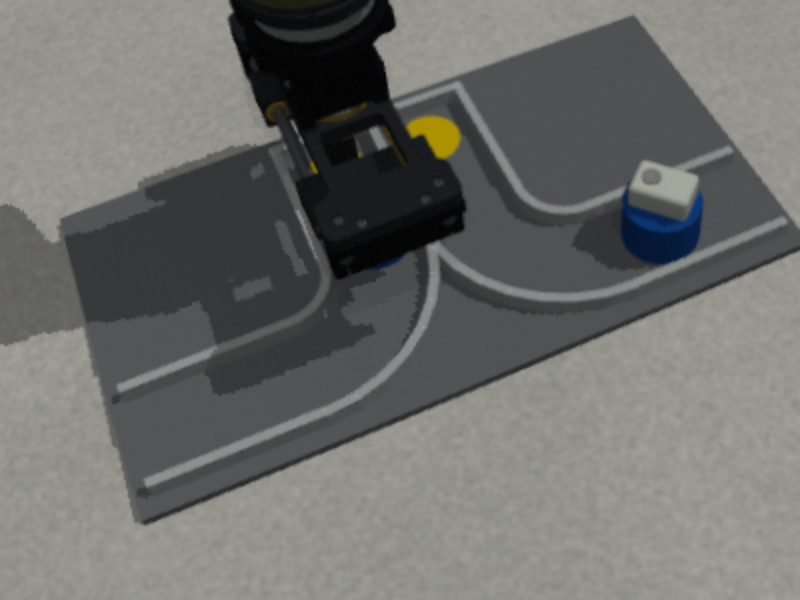

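servo_tool(rows=[-7,-0.4,0,0,0.38,-14,-0.8,0,0,0.38,-21,-1.2,0,0,0.38,-28,-1.6,0,0,0.38,-35,-2,0,0,0.38,-42,-2.4,0,0,0.38,-48,-2.8,0,0,0.38,-52,-3,0,0,0.38,-54,-3.1,0,0,0.38,-56,-3.2,0,0,0.38])

```text
time_s: 6.63
tool_pos: [0.4364, -0.1129, 0.0347]
tool_rot: [-13.6, 90.0, -10.3]
force: [1.0, -1.0, -1.0]
grip_width: 0.0539
```

servo_tool(rows=[-1,0,0,0,0.38,-2,-0.1,0,0,0.38,-2,-0.1,0,0,0.38])

```text
time_s: 6.88
tool_pos: [0.4345, -0.113, 0.0346]
tool_rot: [-84.8, 90.0, -81.5]
force: [0.3, -0.2, -0.7]
grip_width: 0.0541
```

servo_tool(rows=[-1,0,0,0,0.38,-2,-0.1,0,0,0.38,-2,-0.1,0,0,0.38])

```text
time_s: 7.13
tool_pos: [0.4324, -0.1131, 0.0345]
tool_rot: [173.8, 90.0, 177.1]
force: [-0.8, 0.9, -0.4]
grip_width: 0.054
```

servo_tool(rows=[-1,0,0,0,0.38,-2,-0.1,0,0,0.38,-2,-0.1,0,0,0.38])

```text
time_s: 7.38
tool_pos: [0.4303, -0.1132, 0.0345]
tool_rot: [177.0, 90.0, -179.7]
force: [0.1, -0.9, -0.0]
grip_width: 0.0542
```

Run:
```python
from h import *
o=get_obs();print(o["tool_pos"],o["force"],o["qpos"])
for n in("side","scene"):
    p=read_camera(n);cv2.imwrite(f"pics/{n}6.png",cv2.resize(p["frame"][150:350,320:600] if n=="side" else p["frame"][130:330,80:360],None,fx=2.8,fy=2.8))
```

```text
[ 0.43027248 -0.11322641  0.03453746] [ 0.12929283 -0.88378265 -0.00231881] [ 14.78298713   5.68041521  -3.5904389  123.3038488    0.45949657
  51.03819345  14.22014731]
```

View pics/side6.png

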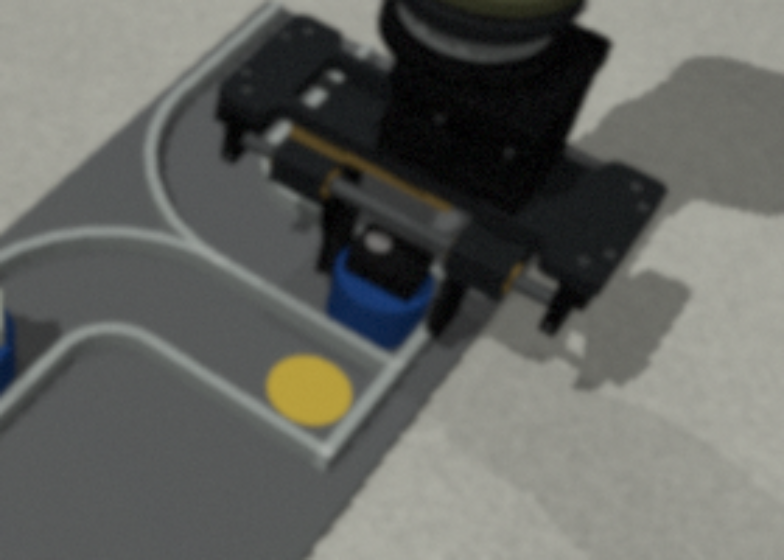

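View pics/scene6.png

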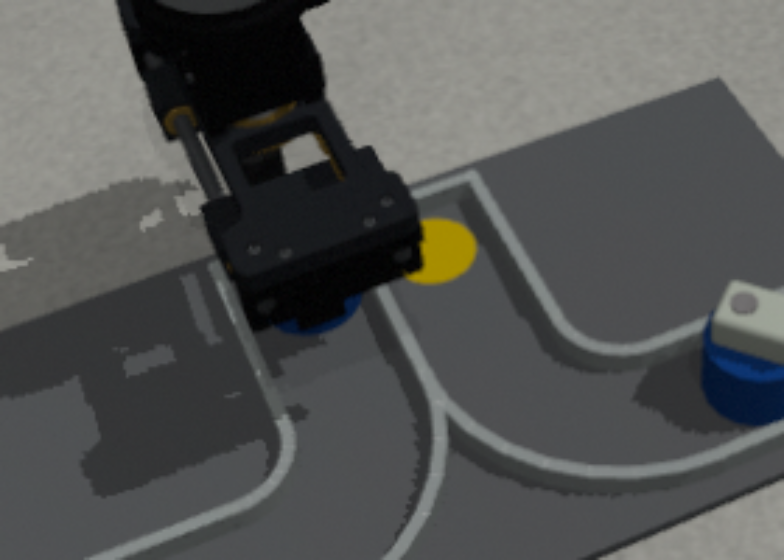

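The carrier is on its spot. I'll nudge it until it touches the stop.

servo_tool(rows=[-0.7,0,0,0,0.38,-1.4,0,0,0,0.38,-2,-0.1,0,0,0.38,-2,-0.1,0,0,0.38])

```text
time_s: 7.82
tool_pos: [0.4295, -0.1134, 0.035]
tool_rot: [-10.0, 89.9, -6.7]
force: [2.3, 0.6, 0.6]
grip_width: 0.0544
```

servo_tool(rows=[-0.7,0,0,0,0.38,-1.4,0,0,0,0.38,-1.4,0,0,0,0.38])

```text
time_s: 8.07
tool_pos: [0.4293, -0.1134, 0.0355]
tool_rot: [-10.2, 89.7, -6.9]
force: [5.1, 0.4, 1.3]
grip_width: 0.0539
```

The force has risen to 5 N and the tool has stopped advancing, so it's touching the stop. I'll back off, open and rise straight up.

servo_tool(rows=[2.5,0,0,0,0.38,4,0.1,0,0,0.2,4,0.1,0,0,0,4,0.1,0,0,0,4,0.1,0,0,0,4,0.1,0,0,0,4,0.1,0,0,0,4,0.1,0,0,0])

```text
time_s: 8.73
tool_pos: [0.431, -0.1132, 0.0345]
tool_rot: [-179.0, 90.0, -175.7]
force: [-0.5, 0.2, 1.1]
grip_width: 0.0859
```

servo_tool(rows=[0,0,6,0,0,0,0,14,0,0,0,0,26,0,0,0,0,42,0,0,5,0,60,0,0,20,0,85,0,0,45,0,110,0,0,75,0,130,0,0,105,0,140,0,0,135,0,150,0,0])

```text
time_s: 9.57
tool_pos: [0.5681, -0.1134, 0.1875]
tool_rot: [-14.6, 89.8, -11.3]
force: [1.8, 0.3, -0.2]
grip_width: 0.0864
```

servo_tool(rows=[20,-20,20,0,0,40,-50,40,0,0,60,-80,50,0,0,80,-110,50,0,0,90,-130,50,0,0,90,-130,50,0,0])

```text
time_s: 10.07
tool_pos: [0.6563, -0.2499, 0.2345]
tool_rot: [-92.0, 89.8, -89.1]
force: [-1.0, -1.5, -1.1]
grip_width: 0.0873
```

Run:
```python
from h import *
for n in("side","scene"):
    p=read_camera(n);cv2.imwrite(f"pics/{n}7.png",p["frame"])
    al=pts(p,np.ones((480,640),bool)); g=p["frame"].reshape(-1,3)[(p["range_z"]>0).ravel()]
    Q=al[(g[:,0]>1.8*g[:,2]+20)&(al[:,2]>.03)&(al[:,2]<.044)&(al[:,0]<.65)]
    for s in (1,-1):
        q=Q[np.sign(Q[:,1])==s]
        if len(q)>10:
            c,r=cv2.minEnclosingCircle((q[:,:2]*1000).astype(np.float32));print(n,s,np.round(c,1),r,len(q),"track",w2t(c).round(1),"top z",np.percentile(q[:,2],[5,50,95]).round(4))
```

```text
side 1 [559.5  63.3] 23.886579513549805 332 track [ 67.5 135.9] top z [0.0314 0.0388 0.0406]
side -1 [ 429.8 -105.5] 23.928115844726562 390 track [-71.8 -25.2] top z [0.0313 0.0387 0.0413]
scene 1 [566.4  58.6] 24.410938262939453 487 track [ 74.1 130.7] top z [0.0313 0.0401 0.0422]
scene -1 [ 434.6 -108.6] 26.037700653076172 573 track [-67.2 -28.6] top z [0.0316 0.0395 0.0415]
```

View pics/side7.png

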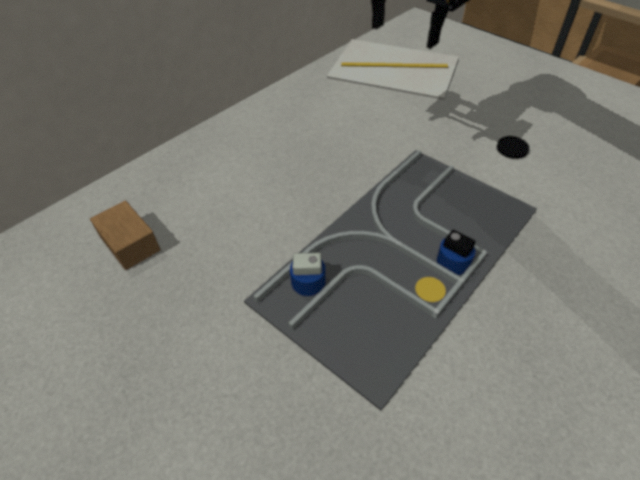

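View pics/scene7.png

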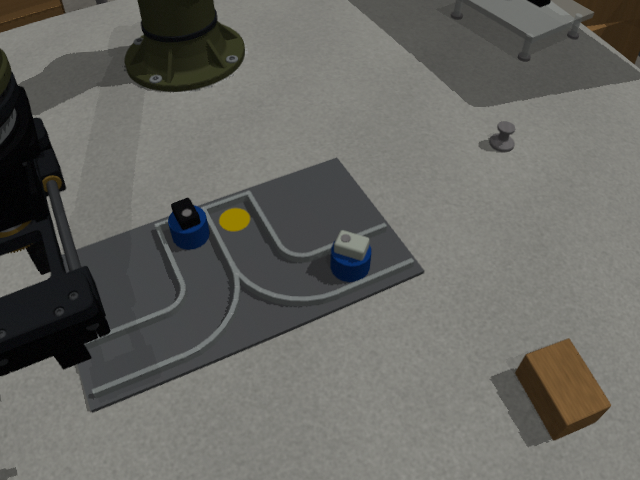

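The black carrier stands on its spot against the stop at about (188,227) in the scene view, upright between the rails. White still stands in its lane at about (350,258).

```bash
python3 -c "
from cell import *
print(sign_off())"
```

```text
the job is handed in; nothing more can be done
None
```

The black-case carrier is home at the closed end of the right lane, and I've handed the job in (no verdict is reported). I caged it loosely between the jaws above the rails and pushed it down the lane and round the corner. At the stop the force rose to about 5 N and the tool stopped advancing. I then backed off, opened the jaws and rose clear.

**Black carrier:** In the last pictures it is upright and covers its spot, with the top of the disc about 40 mm above the table, as it should be when seated on the plate. In the slide's frame it measured x -72 mm (side camera) and -67 mm (scene camera), against a limit of -78 to -55 mm.

**Where the checks disagreed:** The carrier's y measured -25 mm (side) and -29 mm (scene). Both are within the limit of -23 to -43 mm. The rails only allow it as far as about -28 mm, so the side reading is probably about 3 mm off.

**White carrier:** It does not appear to have moved. Each camera's before and after readings agree within about 2 mm.

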